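# Square a test bar against the jig rail and flip the hold-down onto it

### The arm

A 7-joint arm with a two-finger parallel gripper is mounted at the origin on the work surface. World frame = base frame: x ahead of the robot, y to its left, z up, the work surface at z = 0. Lengths are in m, angles in rad, forces in N, time in s.
With the tool pointing down it reaches from about 0.4 to 0.875 m from the base axis. Payload 19.3 kg.
Tool frame: the origin (TCP) lies on the front face of the gripper's body, between the roots of the fingers; the fingertips stand 73 mm ahead of it and the grasp point (between the pads) lies 54 mm ahead of it; z points along the fingers, y is the direction in which the jaws open and shut (so a half turn about z gives the same grasp; the last joint's range is limited). The gripper opens to 85 mm and grips with 20 to 120 N. Pads are 22 mm wide; open, the fingers measure 114 mm over their backs; the gripper's body (76 mm by 85 mm) begins 54 mm behind the grasp point. The pads swing forward as they close: fully open they stand 13 mm farther back than shut.
Start: joints at [1.141, 0.521, -0.036, 1.599, 0.021, 1.021, -0.113], TCP at [0.22, -0.585, 0.304] pointing down, gripper open.
Joint ranges: [-2.91, 2.91], [-0.3, 2.13], [-1.5, 1.42], [0.17, 2.43], [-1.26, 4.41], [0.16, 1.93], [-2.52, 2.52]. Speed limits (rad/s): [1.89, 1.89, 2.39, 2.39, 3.01, 3.01, 3.01].

### API

Orientations are given as [roll, pitch, yaw] about the fixed x, y, z axes, in that order (R = Rz(yaw) Ry(pitch) Rx(roll)).
In Python, from workcell import bot gives the robot as it stands.
- The arm moves only by the shell command python3 -m crank 'ROWS' [OPENING] [FORCE]. ROWS is a JSON object of lists of equal length, an entry for each row: "travel": the shift along the world's x, y, z in cm, a list of three; "rot": the turn, a rotation vector about the world's x, y, z in degrees, a list of three. A call has 1 to 8 rows; each row is the pose to reach, as a shift and turn from the pose commanded when the call began; what a row does not reach only later rows make up. A row lasts 1/10 s, in which the tool goes at most 50 mm and 8.59 degrees, less where a joint would pass 70% of its speed; a pose out of reach is approached as far as the arm can. A call with a gripper value outside its range is refused whole. OPENING is the opening, from -1 (shut) to 1 (fully open), so that 0 is half open, set as the call begins (- or left out, the last holds). The fingers move at their own pace and stop on an object; FORCE is the grip in N (left out, the last holds). Time passes only in rows, so rows that repeat a pose let the fingers close. It gives the time, the measured TCP pose, the force and the opening at its end, in the units of the state.
- bot.observe(): the state, without advancing time (a new reading comes with each control period).
- bot.grab_frame(name): name is "side" or "top"; returns the picture (480x640x3 uint8, red, green, blue); there is no depth.
- bot.camera_model(name): a dict with "fx", "fy", "cx", "cy" (pixels), "R" (3x3) and "t" (3): a world point X has camera coordinates R X + t. Camera axes: x right, y down, z forward; pixel columns grow to the right and rows downward; lengths in m; the calibration is good to about 2 mm. A picture is of the moment at which its call begins. camera_model takes no time and is no camera call.
- bot.job_done(): hands the job in, once; it reports no verdict.
Trained networks look in the newest picture that a camera, given by its name, has taken for a name from the list of things; names that differ only in an ending like _2 or _b are one class to them, and where a whole thing is asked for, a point or a joint stands for the part that bears it (a point fixed in the world has none). Each returns a list of dicts, best first, with "conf" (0 to 1); they miss things now and then, are a little off and sometimes report something else, mostly with a low value. They report only what shows in the picture. A call takes as long as a camera call. They do not tell look-alikes from the thing itself.
- bot.silhouettes(camera, thing): "pixels" (480x640 bool, what is visible of it) and "box" ([centre column, centre row, width, height] in pixels, round what is visible of it).
The state is a dict: "clock": time; "qpos": joint angles; "qd": joint speeds; "joint_efforts": joint torques, N m; "position": TCP position; "tool_rot": TCP orientation; "force": force on the tool from outside, world axes, zero at the start; "moment": the same for the moment, N m; "grip_width": finger opening in m.
Only numpy, scipy, OpenCV 4.12 (cv2) and the standard library are available. Lean on these libraries where they do the work, as an engineer would, in place of code of your own. Each camera call takes 0.05 s, during which the arm holds its last target.

### The job

On the squaring jig, push the aluminium test bar at points either side of its orange sensor strip, never touching that strip with the robot, until the bar lies flush and parallel against the whole red rail; keep it flat on the bed, do not lift it. Then swing the yellow-handled hold-down over its top point so that it drops and rests on the bar, and leave the bar flush under it with the robot clear. Leave the brass weight, the screwdriver and the caliper where they are.

Things in the scene. Friction and masses are not known exactly. Their poses are not given: they have to be found in the camera images.
- jig: Fixed jig, turned up to 26 deg. Dark steel bed 250 (x) x 340 (y) mm; origin: centre of its underside, on the bench; bed top at z = 12 mm. Red rail along jig y (-155 to 155 mm): bar-side face at x = 45 mm, facing -x (roughly the robot), flange 8 mm thick, top at z = 37 mm. Behind it the hold-down's steel clevis: x 59 to 81, y -19 to 19, up to z = 57 mm.
- bar: Loose aluminium bar, 40 (x) x 240 (y) x 16 mm (z), 0.3 to 0.6 kg, flat on the bed on the robot's side of the rail, askew. Origin: centre of its underside; long axis y; x points toward the rail. The orange sensor strip is bonded along the middle of its robot-side edge (x = -20 mm). Slides on the bed with a push of about 1 to 6 N. Flush at the rail, its origin is at jig x = 25 mm.
- sensor: Fragile orange sensor strip bonded to the bar (same origin and axes as bar): it covers bar x = -32 to -20 mm, y = -55 to +55 mm, z = 3 to 13 mm. The robot must not touch it.
- bar_end_left (a point): Point on the bar's rail-side long edge at its +y end (bar frame 20, 120, 8 mm). It touches the rail when flush: jig x = 45 mm.
- bar_end_right (a point): Point on the bar's rail-side long edge at its -y end (bar frame 20, -120, 8 mm). It touches the rail when flush: jig x = 45 mm.
- rail_face (a point): Middle of the rail's bar-side face, at jig (45, 0, 20) mm; axes as the jig's.
- hold_down_hinge (a point): Hinge axis of the hold-down, at jig (70, 0, 47) mm; the axis runs along jig y.
- hold_down_bar (a point): Centre of the hold-down's yellow cross-bar handle (14 mm diameter, 64 mm long along jig y), at the end of its arm, 80 mm from the hinge. Arm: steel, 16 mm wide (y), 10 mm thick. At the start the handle is at jig (104, 0, 120) mm, with free space behind it (at larger jig x).
- hold_down (a joint): Hinge angle (rad): 0 = up, leaning 25 deg back from the bar on its stop (the start); 0.44 = upright, over-centre; past that its weight (0.35 kg, damped) drops it toward the bar in about a second; 2.01 = arm level, its rubber foot (45 mm from the hinge) on the bar; 2.12 = end stop, if no bar is under it. Pushing the handle from behind toward jig -x takes 1 to 4 N.
- weight: Bystander: loose brass weight, 28 mm diameter, 43 mm high, standing on the bed behind the rail toward its +y end; origin at the centre of its underside.
- screwdriver: Bystander: loose screwdriver lying on the bench to the left of the jig, along its x; origin on its underside.
- caliper: Bystander: loose steel caliper, 220 mm long with a black slider, lying flat on the bench to the right of the jig; origin on the underside of its beam at mid length.
There are look-alikes about, which are no part of the job. What is shaped like the bar but blue or purple is not meant.

How it is judged:
On the way:
1. the bar lies flush against the rail, both ends within 2 mm of it, while the hold-down is still up (before its upright point) (x of each of bar_end_left, bar_end_right in the frame of jig above 0.043 m and value of joint hold_down below 0.44 rad), for 0.2 s.
At the end, for the whole second after the job is handed in: The bar lies flat on the bed with both ends of its long edge within 2 mm of the rail's face, at rest, and the hold-down has come over and rests on the bar (joint between 1.95 and 2.06 rad, not moving) (x of bar_end_left in the frame of jig between 0.043 and 0.047 m and x of bar_end_right in the frame of jig between 0.043 and 0.047 m and z of bar in the frame of jig below 0.015 m and angle between bar's own z axis and vertical below 0.03 rad and value of joint hold_down between 1.95 and 2.06 rad and linear speed of bar below 0.01 m/s and velocity of joint hold_down between -0.05 and 0.05 rad/s); the robot touches nothing.
It fails at once if the robot touches the orange sensor strip (contact force between any of the fingers, the arm and sensor above 0.3 N).
It fails at once if the bar is lifted more than 10 mm off the bed (z of bar in the frame of jig above 0.022 m).
It fails at once if the brass weight, screwdriver or caliper is moved more than 15 mm (distance of any of weight, screwdriver, caliper from where it was at the start of the episode above 0.015 m).
It also fails if it takes over 58 s, if anything falls off the work surface, if the arm or the gripper's body presses on something with over 40 N, if the wrist force passes 120 N, or if a joint passes its speed limit or range.

## Working session

There is one attempt and no reset: what is moved stays moved. The work goes in short steps, Python scripts to look and compute and a shell command to move; the robot and the scene stay as the last step left them, time stands still between calls to the robot, and variables do not carry over. Pictures are saved under pics/ and viewed, and the job is handed in when it is done.

```bash
mkdir -p pics; python3 - <<'E'
from workcell import bot
import cv2
s=bot.observe(); print(s)
for n in("side","top"):
    f=bot.grab_frame(n); cv2.imwrite(f"pics/{n}0.png",f[:,:,::-1])
    print(n,bot.camera_model(n))
E
```

```text
{'clock': 0.0, 'qpos': array([ 1.14079727,  0.52200884, -0.03633944,  1.59999781,  0.02118781,
        1.02109588, -0.11279869]), 'qd': array([ 4.56506536e-05, -6.61017372e-04,  9.49182004e-06, -3.65257123e-04,
        1.06248317e-03, -9.72564605e-04, -1.81467360e-04]), 'joint_efforts': array([ 1.83039472e-03, -9.27085948e+01,  1.98071949e+00, -3.69917214e+01,
        1.80617580e-02,  8.37511732e-03, -2.37152165e-05]), 'position': array([ 0.21994472, -0.58475104,  0.30333242]), 'tool_rot': array([-3.14046903e+00,  6.38382354e-05,  3.59794320e-01]), 'force': array([-0.51259975, -0.08972998, -0.30336872]), 'moment': array([ 0.05753812, -0.01654563, -0.00245139]), 'grip_width': 0.08499732149554962}
side {'fx': 433.4189428438258, 'fy': 433.4189428438258, 'cx': 321.2921233727688, 'cy': 240.69692018977142, 'R': array([[-0.89429874, -0.44721105, -0.01523292],
       [-0.23329045,  0.49502559, -0.83697386],
       [ 0.38184465, -0.74495097, -0.54703082]]), 't': array([0.41042037, 0.18585787, 0.73210895])}
top {'fx': 467.2881085498937, 'fy': 467.2881085498937, 'cx': 318.7733631874416, 'cy': 231.07004124701936, 'R': array([[ 1.88925536e-02, -9.99821229e-01, -7.63174399e-04],
       [-9.99235994e-01, -1.88553646e-02, -3.42330886e-02],
       [ 3.42125788e-02,  1.40934179e-03, -9.99413585e-01]]), 't': array([-3.84328119e-04,  4.64157633e-01,  1.21943297e+00])}
```

View pics/side0.png

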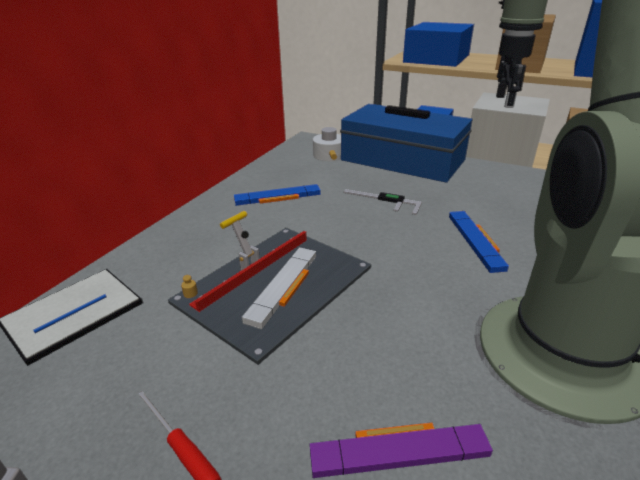

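View pics/top0.png

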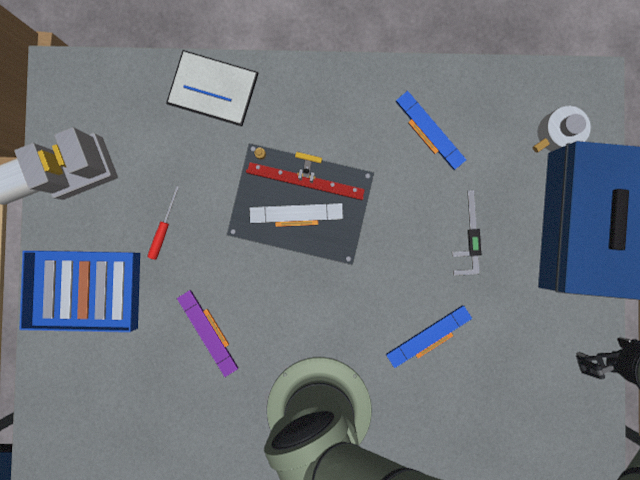

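Candidates shaped like the bar: the silver one on the bed at top (296,214), blue at (431,130) and (428,336), purple at (207,333). The silver one on the dark bed fits, since blue and purple are excluded. Next I measure it and check a crop.

```bash
cat > h.py <<'E'
from workcell import bot
import numpy as np, cv2
def ray(cam,px,z):
    m=bot.camera_model(cam); px=np.atleast_2d(px).astype(float)
    d=np.c_[(px[:,0]-m['cx'])/m['fx'],(px[:,1]-m['cy'])/m['fy'],np.ones(len(px))]
    R=np.array(m['R']);t=np.array(m['t']); C=-R.T@t; D=d@R
    return C+D*((z-C[2])/D[:,2])[:,None]
def proj(cam,X):
    m=bot.camera_model(cam); c=np.atleast_2d(X)@np.array(m['R']).T+m['t']
    return np.c_[c[:,0]/c[:,2]*m['fx']+m['cx'],c[:,1]/c[:,2]*m['fy']+m['cy']]
E
python3 - <<'E'
from h import *
f=bot.grab_frame("top"); 
def rect(mask,z,cam="top"):
    ys,xs=np.nonzero(mask); P=ray(cam,np.c_[xs,ys],z)[:,:2]
    return cv2.minAreaRect((P*1000).astype(np.float32))
for n,z in(("bar",.028),("jig",.012),("weight",.04),("screwdriver",.01),("caliper",.005)):
    for d in bot.silhouettes("top",n)[:5]:
        print(n,round(d['conf'],2),np.round(d['box']),rect(d['pixels'],z))
hsv=cv2.cvtColor(f,cv2.COLOR_RGB2HSV)
reg=np.zeros((480,640),bool);reg[130:275,220:385]=1
h,s,v=[hsv[...,i].astype(int) for i in range(3)]
red=reg&((h<6)|(h>174))&(s>150)&(v>80)
print("rail",red.sum(),rect(red,.037))
sil=reg&(s<60)&(v>150); n,l,st,c=cv2.connectedComponentsWithStats(sil.astype(np.uint8)); k=1+st[1:,4].argmax(); print("silver",st[k],rect(l==k,.028))
org=reg&(h>8)&(h<20)&(s>150)&(v>120); print("orange",rect(org,.013), org.sum())
yel=reg&(h>20)&(h<32)&(s>150); print("yel",rect(yel,.125))
cv2.imwrite("pics/crop.png",cv2.resize(f[130:275,220:385,::-1],None,fx=4.8,fy=4,interpolation=cv2.INTER_CUBIC)[:600,:800])
E
```

```text
bar 0.89 [207. 333.  59.  90.] ((198.89584350585938, 285.9261474609375), (237.85955810546875, 57.30156326293945), 33.142826080322266)
bar 0.81 [430. 131.  68.  78.] ((726.04296875, -271.8929138183594), (235.3987274169922, 56.24954605102539), 41.14859390258789)
bar 0.68 [297. 215.  96.  20.] ((503.5164489746094, 69.34716033935547), (55.39320755004883, 240.87852478027344), 3.4060332775115967)
bar 0.62 [299. 204. 146. 118.] ((536.650146484375, 59.59663391113281), (339.8049621582031, 253.56944274902344), 77.81570434570312)
bar 0.56 [429. 337.  84.  70.] ((193.77474975585938, -279.50347900390625), (58.43272018432617, 239.13796997070312), 33.269683837890625)
jig 0.84 [302. 204. 150. 118.] ((537.5592651367188, 58.85301208496094), (343.5587158203125, 260.265380859375), 77.824951171875)
weight 0.61 [260. 154.  14.   6.] ((661.0667724609375, 164.61131286621094), (31.131023406982422, 27.318801879882812), 46.0406494140625)
weight 0.27 [294. 224.  46.   8.] ((482.3546447753906, 65.71049499511719), (13.247663497924805, 110.16853332519531), 3.057447910308838)
screwdriver 0.84 [163. 225.  31.  74.] ((475.93988037109375, 413.9430847167969), (29.3181209564209, 198.2457733154297), 69.88109588623047)
caliper 0.78 [467. 233.  30.  85.] ((466.6589660644531, -379.18231201171875), (221.75193786621094, 73.56278991699219), 0.406004935503006)
rail 1108 ((592.2584838867188, 46.929290771484375), (307.23388671875, 27.51038932800293), 77.7902603149414)
silver [ 250  203   93   20 1422] ((509.8550109863281, 68.754150390625), (40.8927001953125, 238.45933532714844), 3.521440267562866)
orange ((545.7430419921875, 68.24107360839844), (134.1083526611328, 107.3262710571289), 1.089969515800476) 125
yel ((636.3372802734375, 37.07112503051758), (63.21379470825195, 11.793920516967773), 77.60942840576172)
```

View pics/crop.png

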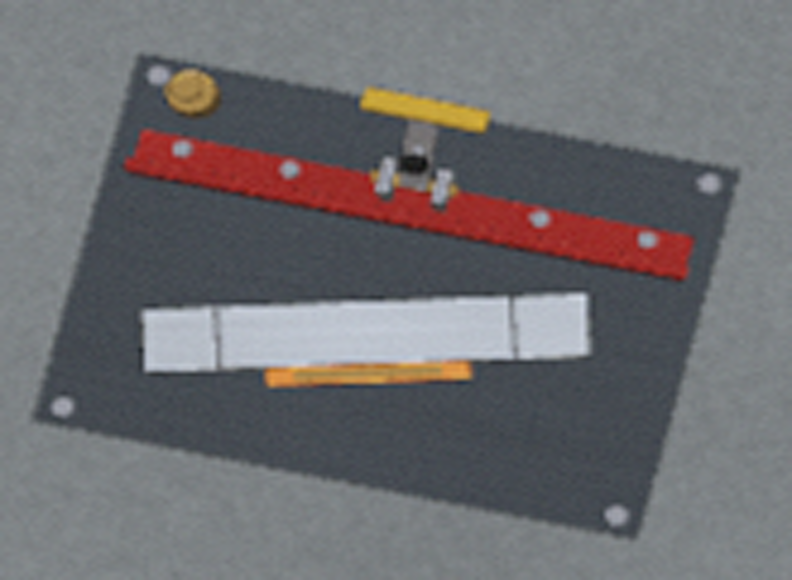

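The crop confirms it: the silver bar carries the orange strip on its lower (robot-side) edge, and its left (+y) end is farther from the rail. Jig yaw is about -12.2° and bar yaw about +3.5°. I'm shutting the gripper and moving toward the left push point.

```bash
python3 -m crank '{"travel":[[3,8,1],[6,16,2],[9,24,3],[11,28,3],[12,32,3],[13,36,3],[15,40,2],[17,45,1]],"rot":[[0,0,-4],[0,0,-8],[0,0,-12],[0,0,-16],[0,0,-20],[0,0,-24],[0,0,-29],[0,0,-33]]}' -1 40
python3 -c "
from workcell import bot
s=bot.observe();print(s['clock'],s['position'],s['tool_rot'],s['grip_width'])"
```

```text
clock: 1.2
position: [0.3603, -0.2103, 0.3232]
tool_rot: [3.141, -0.002, -0.22]
force: [1.5, -0.5, 0.1]
grip_width: 0.0
1.2 [ 0.36025725 -0.2102666   0.32318397] [ 3.14111785e+00 -1.61440169e-03 -2.19983611e-01] 1.5850620252315492e-06
```

```bash
python3 -m crank '{"travel":[[2,5,-2],[3,10,-4],[4,15,-6],[5,20,-9],[5.5,25,-12],[5.5,28.5,-14],[5.5,28.5,-14],[5.5,28.5,-14]],"rot":[[0,0,0],[0,0,0],[0,0,0],[0,0,0],[0,0,0],[0,0,0],[0,0,0],[0,0,0]]}'
python3 - <<'E'
from h import *
s=bot.observe();print(s['position'],s['tool_rot'])
f=bot.grab_frame("side");cv2.imwrite("pics/s1.png",cv2.resize(f[190:390,140:400,::-1],None,fx=3,fy=3))
R=cv2.Rodrigues(np.zeros(3))[0]
p=s['position'];print(proj("side",[p-[0,0,.073],p-[0,0,.054]]))
E
```

```text
clock: 2.0
position: [0.4144, 0.0758, 0.1813]
tool_rot: [-3.141, 0.002, -0.211]
force: [-0.6, -0.3, 0.6]
grip_width: 0.0001
[0.41441207 0.07583679 0.18131519] [-3.14134346e+00  2.02401611e-03 -2.11438005e-01]
[[323.66856682 260.87585196]
 [323.5367408  252.13124636]]
```

View pics/s1.png

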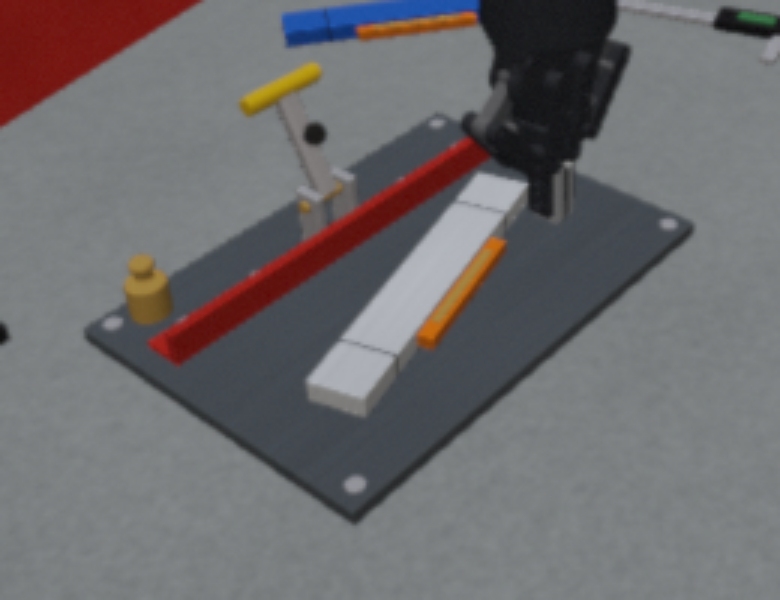

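The shut fingertips are at about (324,264) px in the side view, matching 73 mm ahead of the TCP. Next I let the lag settle and get the exact pose.

```bash
python3 -m crank '{"travel":[[0,0,0],[0,0,0],[0,0,0]],"rot":[[0,0,0],[0,0,0],[0,0,0]]}'
```

```text
clock: 2.35
position: [0.4152, 0.072, 0.1832]
tool_rot: [-3.141, -0.001, -0.218]
force: [-0.5, 0.3, 0.5]
grip_width: 0.0001
```

```bash
python3 -m crank '{"travel":[[1.5,4,0],[3,8,0],[3,8,-2.5],[3,8,-5],[3,8,-7.5],[3,8,-8.5],[3,8,-9],[3,8,-9]],"rot":[[0,0,0],[0,0,0],[0,0,0],[0,0,0],[0,0,0],[0,0,0],[0,0,0],[0,0,0]]}'
python3 - <<'E'
from h import *
f=bot.grab_frame("side");cv2.imwrite("pics/s2.png",cv2.resize(f[190:390,140:400,::-1],None,fx=3,fy=3))
E
```

```text
clock: 3.15
position: [0.445, 0.1528, 0.0929]
tool_rot: [-3.142, -0.0, -0.217]
force: [0.2, -0.2, 1.1]
grip_width: -0.0003
```

View pics/s2.png

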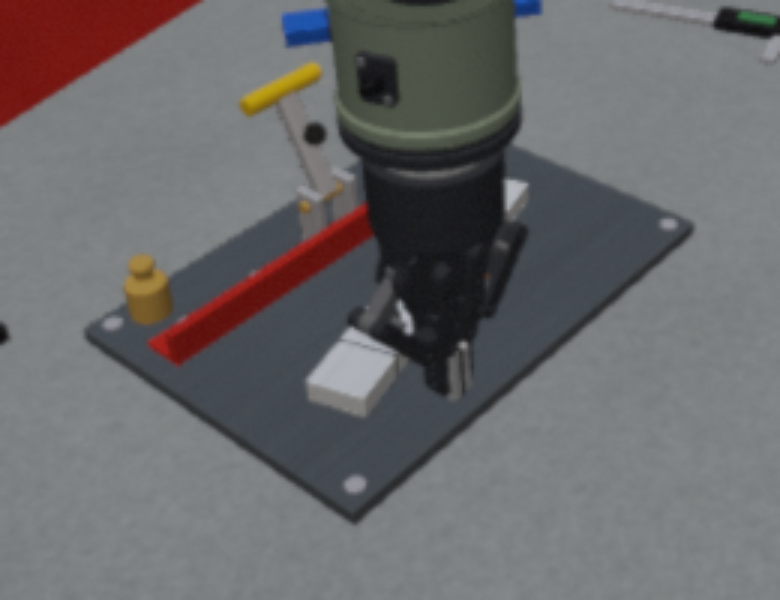

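```bash
python3 -m crank '{"travel":[[0.3,1.4,-0.3],[1.8,1.1,-0.3],[3.2,0.8,-0.3],[4.2,0.6,-0.3],[5.2,0.3,-0.3],[6.2,0.1,-0.3],[7.2,-0.1,-0.3],[8.1,-0.3,-0.3]],"rot":[[0,0,0],[0,0,0],[0,0,0],[0,0,0],[0,0,0],[0,0,0],[0,0,0],[0,0,0]]}'
cat > look.py <<'E'
import sys
from h import *
k=sys.argv[1]
f=bot.grab_frame("top");g=bot.grab_frame("side")
cv2.imwrite(f"pics/t{k}.png",np.hstack([cv2.resize(f[125:275,215:390,::-1],(400,343)),cv2.resize(g[190:390,140:400,::-1],(400,343))]))
E
python3 look.py 3
```

```text
clock: 4.0
position: [0.5265, 0.1498, 0.0897]
tool_rot: [-3.142, 0.0, -0.216]
force: [-2.9, 1.2, 1.8]
grip_width: 0.0001
```

View pics/t3.png

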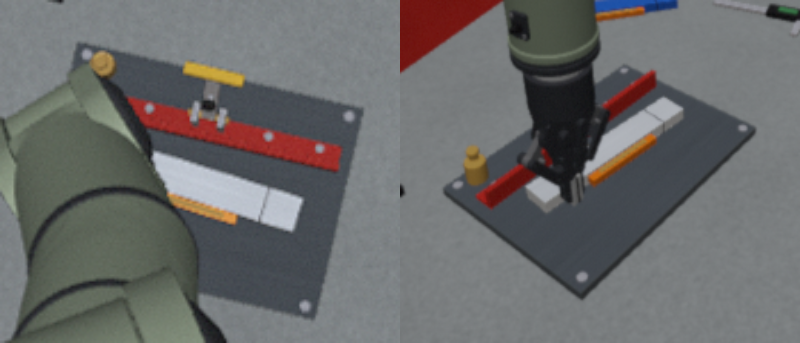

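Bar is now roughly parallel with its right end about 45 mm off the rail (top crop). Backing off, lifting and crossing to the right push point.

```bash
python3 -m crank '{"travel":[[-2,0.4,0],[-4,0.8,2],[-5.5,-1.5,4.5],[-6.5,-5,5],[-7.5,-8.5,5],[-7.5,-12,5],[-7.5,-15.5,5],[-7.5,-15.8,3]],"rot":[[0,0,0],[0,0,0],[0,0,0],[0,0,0],[0,0,0],[0,0,0],[0,0,0],[0,0,0]]}'
python3 look.py 4
```

```text
clock: 4.9
position: [0.4514, -0.0125, 0.1209]
tool_rot: [3.141, -0.003, -0.222]
force: [0.1, 1.5, -1.2]
grip_width: 0.0
```

View pics/t4.png

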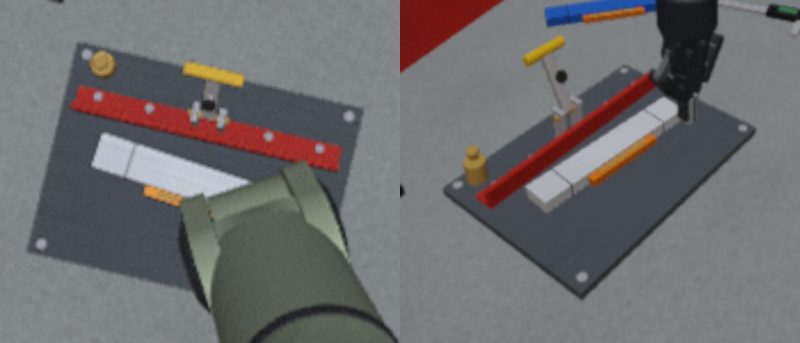

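```bash
cat > bar.py <<'E'
from h import *
import sys
th=np.deg2rad(-12.2); O=np.array([.537,.059])
def jig(P): d=P[:,:2]-O; return np.c_[d@[np.cos(th),np.sin(th)],d@[-np.sin(th),np.cos(th)]]*1000
def masks(cam):
    f=bot.grab_frame(cam);hsv=cv2.cvtColor(f,cv2.COLOR_RGB2HSV);h,s,v=[hsv[...,i].astype(int) for i in range(3)]
    reg=np.zeros((480,640),bool)
    if cam=="top":reg[130:275,220:385]=1
    else:reg[215:360,165:375]=1
    sil=reg&(s<60)&(v>(150 if cam=="top" else 140)); n,l,st,c=cv2.connectedComponentsWithStats(sil.astype(np.uint8));k=1+st[1:,4].argmax()
    return l==k, reg&(h>8)&(h<20)&(s>150)&(v>120), reg&((h<6)|(h>174))&(s>150)&(v>60)
if __name__=="__main__":
  for cam in("top","side"):
    b,o,r=masks(cam)
    for nm,m,z in(("bar",b,.028),("strip",o,.025),("rail",r,.037)):
        ys,xs=np.nonzero(m)
        if len(xs)<20: continue
        J=jig(ray(cam,np.c_[xs,ys],z))
        bins={}
        out=[]
        for y in range(-160,161,40):
            q=J[abs(J[:,1]-y)<8]
            if len(q)>5: out.append((y,round(q[:,0].min()),round(q[:,0].max())))
        print(cam,nm,"y",J[:,1].min().round(),J[:,1].max().round(),out)
E
python3 bar.py; python3 -c "
from bar import *
print(jig(np.array([bot.observe()['position']])))"
```

```text
top bar y -57.0 117.0 [(-40, -7, 12), (0, -22, 16), (40, -21, 20), (80, -17, 23), (120, -13, 22)]
top strip y 9.0 52.0 [(40, -32, -22)]
top rail y -154.0 153.0 [(-120, 44, 70), (-80, 43, 70), (-40, 43, 70), (0, 43, 66), (40, 43, 70), (80, 43, 70), (120, 43, 69)]
side bar y -122.0 119.0 [(-120, -27, 5), (-80, -32, 9), (-40, -30, 12), (0, -27, 16), (40, -24, 19), (80, -18, 23), (120, -15, 24)]
side strip y -53.0 140.0 [(-40, -44, -30), (0, -41, -27), (40, -41, -22)]
side rail y -135.0 170.0 [(-120, 20, 51), (-80, 20, 51), (-40, 20, 51), (0, 20, 369), (40, 20, 51), (80, 20, 51), (120, 20, 50), (160, 20, 51)]
[[-70.27538956 -83.22493858]]
```

```bash
python3 -m crank '{"travel":[[0,-0.2,-1.5],[0,-0.2,-3.2],[1.5,-0.5,-3.2],[2.5,-0.7,-3.2],[3.5,-1,-3.2],[4.5,-1.2,-3.2],[5.4,-1.4,-3.2],[6.0,-1.5,-3.2]],"rot":[[0,0,0],[0,0,0],[0,0,0],[0,0,0],[0,0,0],[0,0,0],[0,0,0],[0,0,0]]}'
python3 bar.py; python3 -c "
from bar import *
s=bot.observe();print(jig(np.array([s['position']])),s['position'],s['force'])"
```

```text
clock: 5.9
position: [0.5094, -0.0229, 0.0875]
tool_rot: [3.14, 0.005, -0.216]
force: [-31.7, 11.8, 18.3]
grip_width: 0.0003
top bar y -5.0 118.0 [(0, -9, 29), (40, -14, 27), (80, -19, 21), (120, -21, 17)]
top strip y -21.0 48.0 [(0, -22, -11), (40, -26, -15)]
top rail y -27.0 153.0 [(0, 43, 66), (40, 43, 70), (80, 43, 70), (120, 43, 69)]
side bar y -90.0 121.0 [(-80, 1, 39), (-40, -7, 35), (0, -11, 31), (40, -16, 26), (80, -18, 21), (120, -22, 18)]
side strip y -56.0 137.0 [(-40, -19, -6), (0, -24, -11), (40, -28, -15)]
side rail y -87.0 170.0 [(-80, 35, 51), (-40, 30, 51), (0, 25, 369), (40, 22, 51), (80, 20, 51), (120, 20, 50), (160, 20, 51)]
[[-10.00721969 -85.7340222 ]] [ 0.50910106 -0.02268302  0.08723901] [-14.11027979   4.19823401   8.85069857]
```

```bash
python3 -m crank '{"travel":[[-2,0.4,0],[-4.5,0.9,1],[-5.5,1.5,4],[-5,4,5.5],[-4,7.5,5.5],[-3,11,5.5],[-2,14.5,5.5],[-0.6,17.7,5.5]],"rot":[[0,0,0],[0,0,0],[0,0,0],[0,0,0],[0,0,0],[0,0,0],[0,0,0],[0,0,0]]}'
python3 -c "
from bar import *
s=bot.observe();print(jig(np.array([s['position']])),s['position'],s['force'])"
```

```text
clock: 6.8
position: [0.5054, 0.1559, 0.143]
tool_rot: [-3.141, -0.001, -0.216]
force: [0.2, -0.6, 0.2]
grip_width: 0.0
[[-51.38833928  88.04287848]] [0.50537786 0.15591414 0.14303376] [ 0.19348638 -0.62078491  0.22253054]
```

```bash
python3 -m crank '{"travel":[[0,0,-2.5],[0,0,-4.5],[0,0,-5.4],[1,-0.2,-5.4],[2,-0.4,-5.4],[2.9,-0.6,-5.4],[3.6,-0.8,-5.4],[4.2,-0.9,-5.4]],"rot":[[0,0,0],[0,0,0],[0,0,0],[0,0,0],[0,0,0],[0,0,0],[0,0,0],[0,0,0]]}'
python3 bar.py; python3 -c "
from bar import *
s=bot.observe();print(jig(np.array([s['position']])),s['position'],s['force'])"
```

```text
clock: 7.6
position: [0.5477, 0.1445, 0.0891]
tool_rot: [-3.141, -0.0, -0.217]
force: [-4.3, 1.8, 2.3]
grip_width: -0.0001
top bar y -125.0 49.0 [(-120, -3, 36), (-80, -2, 38), (-40, -1, 39), (0, 0, 40), (40, 15, 42)]
top strip y -59.0 24.0 [(-40, -13, -3), (0, -11, -1)]
top rail y -154.0 63.0 [(-120, 43, 70), (-80, 43, 70), (-40, 43, 70), (0, 43, 66), (40, 43, 70)]
side bar y -123.0 57.0 [(-120, -4, 36), (-80, -1, 36), (-40, -3, 38), (0, -2, 34), (40, 0, 16)]
side strip y -55.0 140.0 [(-40, -15, -3), (0, -14, -2), (40, -13, 1)]
side rail y -148.0 170.0 [(-120, 20, 51), (-80, 31, 51), (-40, 33, 51), (80, 37, 51), (120, 29, 50), (160, 20, 51)]
[[-7.91512814 85.88060745]] [0.54741233 0.14461373 0.08884441] [ 0.18158873 -0.09742467 -0.26539207]
```

```bash
python3 -m crank '{"travel":[[0.2,-0.05,0],[0.3,-0.07,0],[0.3,-0.07,0]],"rot":[[0,0,0],[0,0,0],[0,0,0]]}'
python3 -m crank '{"travel":[[-2,0.4,0],[-4,0.9,1],[-5.5,0,4],[-6.5,-3.5,5.5],[-7,-7,5.5],[-7.5,-10.5,5.5],[-7.8,-14,5.5],[-7.9,-16.2,5]],"rot":[[0,0,0],[0,0,0],[0,0,0],[0,0,0],[0,0,0],[0,0,0],[0,0,0],[0,0,0]]}'
python3 -c "
from bar import *
s=bot.observe();print(jig(np.array([s['position']])),s['position'],s['force'])"; python3 bar.py
```

```text
clock: 8.0
position: [0.5481, 0.1445, 0.0886]
tool_rot: [3.14, 0.004, -0.215]
force: [-15.2, 2.9, 11.2]
grip_width: 0.0002
clock: 8.8
position: [0.4709, -0.0205, 0.1393]
tool_rot: [3.141, -0.001, -0.218]
force: [-0.2, 0.4, -1.0]
grip_width: 0.0
[[-47.82928915 -91.63529195]] [ 0.47088608 -0.02045828  0.1392751 ] [-0.15205761  0.41342001 -0.98686317]
top bar y -56.0 115.0 [(-40, 22, 39), (0, 2, 41), (40, 2, 42), (80, 3, 42), (120, 6, 41)]
top strip y 2.0 50.0 [(0, -11, 0), (40, -10, 1)]
top rail y -153.0 153.0 [(-80, 46, 70), (-40, 43, 70), (0, 43, 65), (40, 43, 70), (80, 44, 70), (120, 43, 69)]
side bar y -123.0 117.0 [(-120, -4, 36), (-80, -1, 37), (-40, -3, 39), (0, -2, 40), (40, 0, 41), (80, 2, 42), (120, 4, 42)]
side strip y -55.0 138.0 [(-40, -15, -3), (0, -15, 94), (40, -13, 0)]
side rail y -150.0 170.0 [(-120, 20, 51), (-80, 31, 51), (-40, 33, 51), (0, 34, 369), (40, 35, 51), (80, 36, 51), (120, 29, 50), (160, 20, 51)]
```

```bash
python3 -m crank '{"travel":[[0.1,0.4,-2.5],[0.1,0.4,-4.5],[0.1,0.4,-5],[1,0.2,-5],[2,0,-5],[3,-0.2,-5],[3.6,-0.3,-5],[4.0,-0.4,-5]],"rot":[[0,0,0],[0,0,0],[0,0,0],[0,0,0],[0,0,0],[0,0,0],[0,0,0],[0,0,0]]}'
python3 bar.py; python3 -c "
from bar import *
s=bot.observe();print(jig(np.array([s['position']])),s['position'],s['force'])"
```

```text
clock: 9.7
position: [0.5113, -0.022, 0.0889]
tool_rot: [3.142, 0.0, -0.217]
force: [-3.5, 0.2, 2.9]
grip_width: -0.0001
top bar y 3.0 115.0 [(0, 3, 37), (40, 3, 42), (80, 3, 42), (120, 4, 41)]
top strip y -21.0 49.0 [(0, -10, 1), (40, -10, 1)]
top rail y -4.0 153.0 [(0, 46, 65), (40, 43, 70), (80, 43, 70), (120, 43, 70)]
side bar y -90.0 118.0 [(-80, 5, 42), (-40, 0, 42), (0, 0, 42), (40, 0, 42), (80, 2, 41), (120, 3, 41)]
side strip y -56.0 125.0 [(-40, -12, 0), (0, -12, 92), (40, -12, 1)]
side rail y -113.0 170.0 [(-80, 37, 51), (-40, 36, 51), (0, 36, 369), (40, 36, 51), (80, 36, 51), (120, 29, 50), (160, 20, 51)]
[[ -8.0194554 -84.5784207]] [ 0.51128814 -0.02197358  0.08880961] [ 0.20182714 -0.20321711 -0.04091574]
```

Nearly parallel. A firmer seating push on the right, then again on the left.

```bash
python3 -m crank '{"travel":[[0.2,-0.05,0],[0.35,-0.08,0],[0.35,-0.08,0]],"rot":[[0,0,0],[0,0,0],[0,0,0]]}'
python3 -c "
from bar import *
s=bot.observe();print(jig(np.array([s['position']])),s['position'],s['force'])"
python3 -m crank '{"travel":[[-2,0.4,0],[-4.5,0.9,1],[-5.5,1.5,4],[-5,4,5.5],[-4,7.5,5.5],[-3,11,5.5],[-1.5,14.5,5.5],[-0.2,17.2,5.5]],"rot":[[0,0,0],[0,0,0],[0,0,0],[0,0,0],[0,0,0],[0,0,0],[0,0,0],[0,0,0]]}'
python3 bar.py; python3 -c "
from bar import *
s=bot.observe();print(jig(np.array([s['position']])),s['position'],s['force'])"
```

```text
clock: 10.1
position: [0.5127, -0.0222, 0.0884]
tool_rot: [3.141, 0.004, -0.216]
force: [-12.3, 2.5, 8.6]
grip_width: -0.0
[[ -6.59419442 -84.55148887]] [ 0.5126869  -0.02224845  0.08842845] [-12.33991354   2.52540122   8.59889578]
clock: 10.9
position: [0.5128, 0.1519, 0.1439]
tool_rot: [-3.141, -0.001, -0.215]
force: [0.7, -0.3, -0.6]
grip_width: 0.0001
top bar y -124.0 83.0 [(-120, 4, 44), (-80, 4, 44), (-40, 3, 43), (0, 3, 43), (40, 3, 42), (80, 29, 41)]
top strip y -59.0 50.0 [(-40, -9, 2), (0, -8, 2), (40, -9, 2)]
top rail y -154.0 113.0 [(-160, 47, 65), (-120, 45, 70), (-80, 44, 70), (-40, 45, 70), (0, 44, 66), (40, 44, 70), (80, 43, 70)]
side bar y -122.0 29.0 [(-120, 3, 44), (-80, 3, 42), (-40, 1, 43), (0, 1, 39)]
side strip y -56.0 140.0 [(-40, -12, 2), (0, -12, 1), (40, -12, 1)]
side rail y -148.0 170.0 [(-120, 20, 51), (-80, 37, 51), (-40, 37, 49), (80, 36, 51), (120, 29, 50), (160, 20, 51)]
[[-43.12709457  87.65392252]] [0.51337034 0.15378816 0.14380645] [ 0.27813195 -0.68944773  0.71738943]
```

```bash
python3 -m crank '{"travel":[[0,0,-2.5],[0,-0.1,-4.5],[0,-0.1,-5.5],[1,-0.3,-5.5],[2,-0.5,-5.5],[3,-0.7,-5.5],[3.5,-0.8,-5.5],[3.8,-0.9,-5.5]],"rot":[[0,0,0],[0,0,0],[0,0,0],[0,0,0],[0,0,0],[0,0,0],[0,0,0],[0,0,0]]}'
python3 bar.py; python3 -c "
from bar import *
s=bot.observe();print(jig(np.array([s['position']])),s['position'],s['force'])"
```

```text
clock: 11.8
position: [0.5485, 0.1411, 0.089]
tool_rot: [3.141, 0.005, -0.216]
force: [-33.3, 9.0, 28.6]
grip_width: 0.0005
top bar y -124.0 44.0 [(-120, 4, 43), (-80, 4, 43), (-40, 4, 44), (0, 4, 44), (40, 25, 43)]
top strip y -59.0 24.0 [(-40, -8, 2), (0, -8, 2)]
top rail y -154.0 58.0 [(-120, 45, 70), (-80, 45, 70), (-40, 45, 70), (0, 45, 66), (40, 45, 70)]
side bar y -122.0 54.0 [(-120, 3, 43), (-80, 3, 42), (-40, 1, 43), (0, 1, 34), (40, 1, 17)]
side strip y -56.0 140.0 [(-40, -11, 2), (0, -11, 2), (40, -11, 2)]
side rail y -147.0 170.0 [(-120, 20, 51), (-80, 37, 51), (-40, 37, 52), (80, 38, 51), (120, 29, 50), (160, 20, 51)]
[[-6.29683307 82.62648101]] [0.5483064  0.14109111 0.0888885 ] [-20.7079185    4.83615117  15.13691319]
```

```bash
python3 -m crank '{"travel":[[-2,0.4,0],[-4,0.6,1],[-4.5,-1,5],[-4.5,-4,9],[-4.5,-8,13],[-4.5,-12,17],[-4.5,-16,20],[-4.5,-20,21]],"rot":[[0,0,0],[0,0,0],[0,0,0],[0,0,0],[0,0,0],[0,0,0],[0,0,0],[0,0,0]]}'
python3 bar.py; python3 -c "
from bar import *
s=bot.observe();print(jig(np.array([s['position']])),s['position'],s['force'])"; python3 look.py 8
```

```text
clock: 12.7
position: [0.506, -0.0575, 0.3009]
tool_rot: [-3.14, -0.004, -0.215]
force: [0.4, 0.6, -0.0]
grip_width: 0.0001
top bar y -53.0 115.0 [(-40, 4, 44), (0, 4, 44), (40, 4, 43), (80, 4, 43), (120, 6, 41)]
top strip y -58.0 49.0 [(-40, -8, 2), (0, -8, 2), (40, -8, 3)]
top rail y -43.0 153.0 [(-40, 45, 69), (0, 45, 66), (40, 45, 70), (80, 45, 70), (120, 43, 70)]
side bar y -122.0 117.0 [(-120, 3, 42), (-80, 3, 42), (-40, 1, 42), (0, 2, 43), (40, 1, 42), (80, 3, 43), (120, 4, 42)]
side strip y -56.0 128.0 [(-40, -11, 2), (0, -11, 94), (40, -10, 2), (120, 116, 131)]
side rail y -148.0 170.0 [(-120, 20, 51), (-80, 37, 51), (-40, 37, 51), (0, 37, 369), (40, 37, 51), (80, 37, 51), (120, 29, 50), (160, 20, 51)]
[[  -4.64683092 -125.63885283]] [ 0.50590751 -0.06281942  0.30050126] [-0.19948195  1.44901821 -1.59694367]
```

View pics/t8.png

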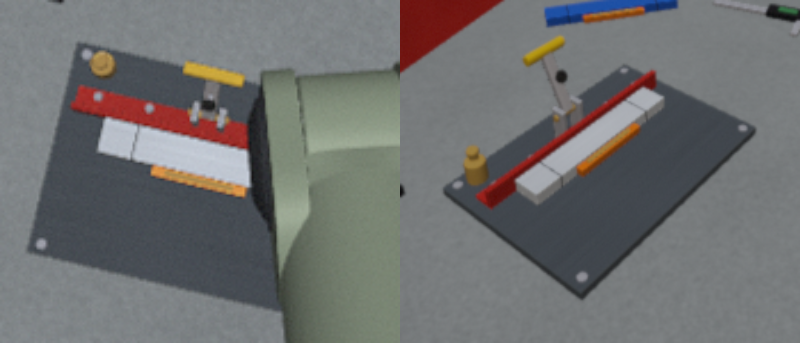

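```bash
python3 - <<'E'
from h import *
g=bot.grab_frame("side");cv2.imwrite("pics/gap.png",cv2.resize(g[225:330,185:325,::-1],None,fx=5.6,fy=5.6,interpolation=cv2.INTER_CUBIC))
E
```

```text
(no output)
```

View pics/gap.png

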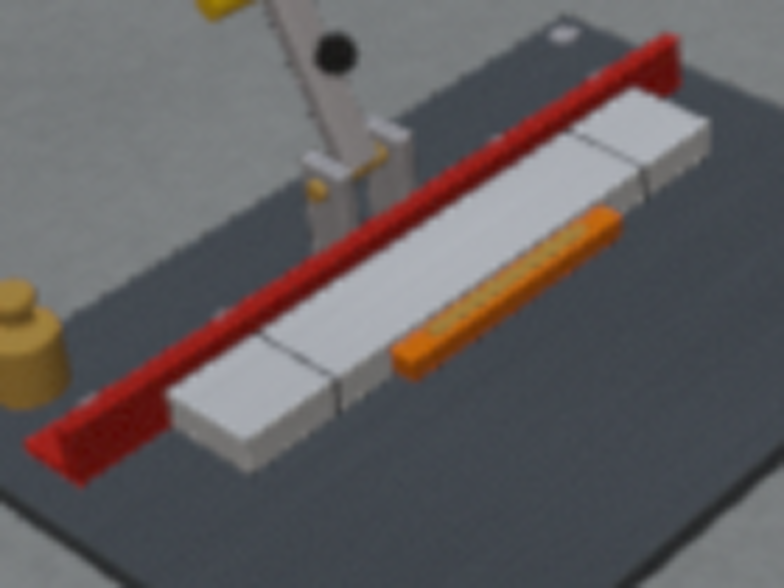

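Picture shows the bar flush along the whole rail with no dark gap, and the hold-down still up with its handle free behind it. Moving over and behind the handle.

```bash
python3 -m crank '{"travel":[[3,1,0],[6,2,0],[9,3.5,0],[12,5,0],[15,7,0],[16.6,9,0],[16.6,9.3,0],[16.6,9.3,0]],"rot":[[0,0,0],[0,0,0],[0,0,0],[0,0,0],[0,0,0],[0,0,0],[0,0,0],[0,0,0]]}'
python3 -c "
from bar import *
s=bot.observe();print(jig(np.array([s['position']])),s['position'],s['force'])"
```

```text
clock: 13.75
position: [0.671, 0.0387, 0.2965]
tool_rot: [-3.142, 0.002, -0.213]
force: [-0.5, 0.1, -0.1]
grip_width: 0.0002
[[135.2986983    8.47160342]] [0.67103336 0.03868831 0.29652707] [-0.49237111  0.133667   -0.07567084]
```

```bash
python3 -m crank '{"travel":[[0.2,-0.8,-2],[0.2,-0.8,-4],[0.2,-0.8,-6],[0.2,-0.8,-8],[0.2,-0.8,-10],[0.2,-0.8,-11.5],[0.2,-0.8,-11.5]],"rot":[[0,0,0],[0,0,0],[0,0,0],[0,0,0],[0,0,0],[0,0,0],[0,0,0]]}'
python3 -c "
from bar import *
s=bot.observe();print(jig(np.array([s['position']])),s['position'],s['force'])"; python3 look.py 9
```

```text
clock: 14.45
position: [0.6722, 0.0282, 0.1806]
tool_rot: [3.14, 0.003, -0.216]
force: [-0.9, 0.4, 0.4]
grip_width: -0.0001
[[138.69710992  -1.49065729]] [0.67224975 0.02823287 0.18064383] [-0.8975739   0.38553736  0.44538398]
```

View pics/t9.png

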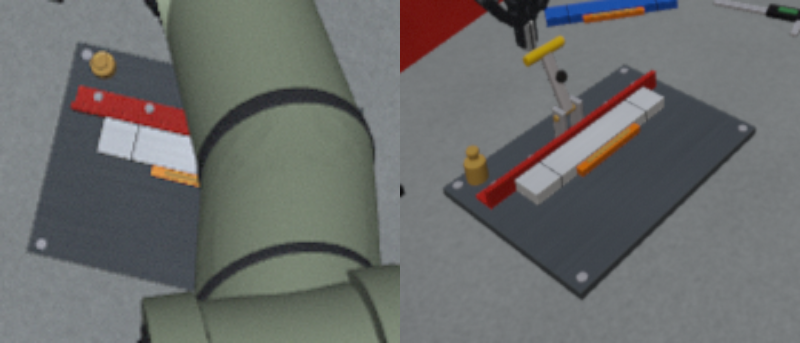

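```bash
python3 -m crank '{"travel":[[-1.2,0.3,0],[-2,0.4,0],[-2.8,0.6,0],[-3.5,0.8,0],[-4.1,0.9,0],[-4.7,1,0],[-5.3,1.1,0],[-5.8,1.2,0]],"rot":[[0,0,0],[0,0,0],[0,0,0],[0,0,0],[0,0,0],[0,0,0],[0,0,0],[0,0,0]]}'
python3 -c "
from bar import *
s=bot.observe();print(jig(np.array([s['position']])),s['position'],s['force'])"; python3 look.py 10
```

```text
clock: 15.35
position: [0.6147, 0.0407, 0.1823]
tool_rot: [3.141, 0.001, -0.216]
force: [0.1, -0.4, 0.5]
grip_width: 0.0
[[79.79072025 -1.45874629]] [0.61468045 0.04071244 0.18234025] [ 0.08566824 -0.41431698  0.52615264]
```

View pics/t10.png

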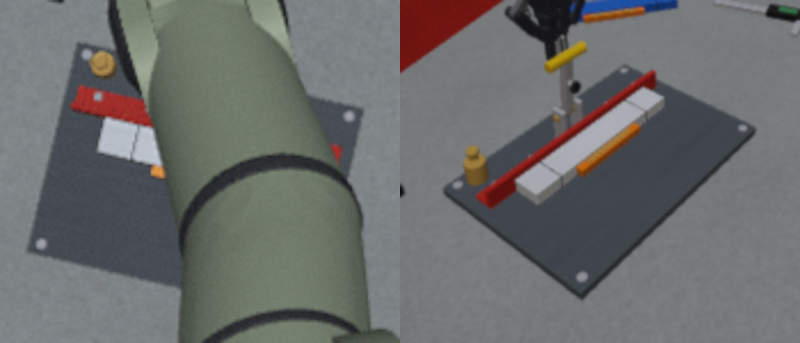

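```bash
python3 -m crank '{"travel":[[-0.6,0.1,0],[-1.2,0.3,0],[-1.8,0.4,0],[-1.8,0.4,0],[-1.8,0.4,0],[-1.8,0.4,0],[-1.8,0.4,0],[-1.8,0.4,0]],"rot":[[0,0,0],[0,0,0],[0,0,0],[0,0,0],[0,0,0],[0,0,0],[0,0,0],[0,0,0]]}'
python3 look.py 11
```

```text
clock: 16.25
position: [0.5975, 0.0445, 0.1825]
tool_rot: [-3.142, -0.0, -0.216]
force: [-0.2, -0.2, -0.4]
grip_width: -0.0
```

View pics/t11.png

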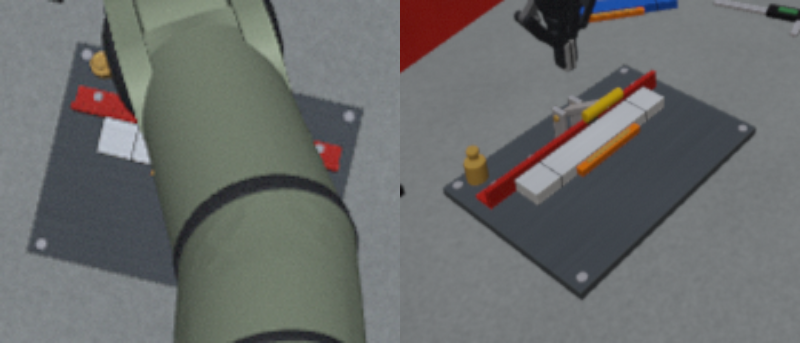

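The hold-down has dropped onto the bar. Moving the robot clear, then checking.

```bash
python3 -m crank '{"travel":[[0,0,3],[0,0,6],[0,0,9],[-3,-3,11],[-5,-7,12],[-7,-11,12],[-9,-15,12],[-11,-19,12]],"rot":[[0,0,0],[0,0,0],[0,0,0],[0,0,0],[0,0,0],[0,0,0],[0,0,0],[0,0,0]]}'
python3 -m crank '{"travel":[[-2,-4,0],[-4,-8,0],[-5,-12,0],[-6,-16,0],[-7,-20,0],[-7,-20,0],[-7,-20,0],[-7,-20,0]],"rot":[[0,0,0],[0,0,0],[0,0,0],[0,0,0],[0,0,0],[0,0,0],[0,0,0],[0,0,0]]}'
python3 look.py 12; python3 bar.py;python3 - <<'E'
from h import *
g=bot.grab_frame("side");cv2.imwrite("pics/gap2.png",cv2.resize(g[225:330,185:325,::-1],None,fx=5.6,fy=5.6,interpolation=cv2.INTER_CUBIC))
E
```

```text
clock: 17.15
position: [0.4864, -0.1468, 0.3028]
tool_rot: [3.142, -0.001, -0.216]
force: [1.6, -0.4, -0.7]
grip_width: 0.0002
clock: 17.95
position: [0.4177, -0.3446, 0.3025]
tool_rot: [-3.141, 0.0, -0.215]
force: [1.2, -0.2, 0.3]
grip_width: -0.0002
top bar y -125.0 115.0 [(-120, 4, 43), (-80, 4, 43), (-40, 4, 44), (0, -4, 72), (40, 4, 44), (80, 4, 43), (120, 6, 41)]
top strip y -59.0 50.0 [(-40, -8, 2), (40, -8, 3)]
top rail y -154.0 153.0 [(-160, 47, 65), (-120, 45, 70), (-80, 44, 70), (-40, 45, 70), (40, 45, 70), (80, 45, 70), (120, 43, 69)]
side bar y -2.0 117.0 [(0, 33, 42), (40, 2, 42), (80, 3, 43), (120, 4, 42)]
side strip y -56.0 128.0 [(-40, -10, 2), (0, -11, -3), (40, -10, 2), (120, 102, 131)]
side rail y -148.0 170.0 [(-120, 20, 51), (-80, 37, 51), (-40, 37, 51), (0, 41, 369), (40, 37, 51), (80, 37, 51), (120, 29, 50), (160, 20, 51)]
```

View pics/t12.png

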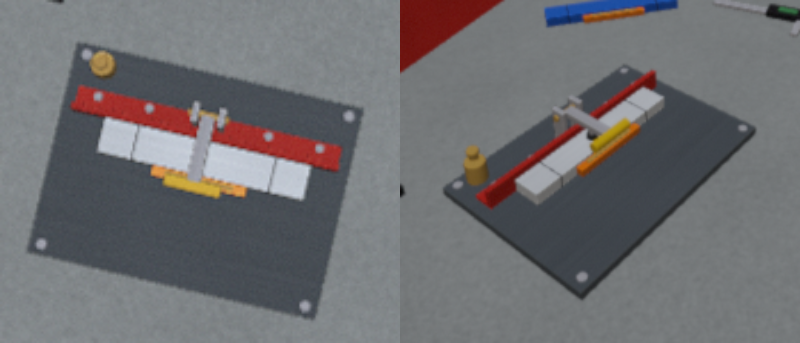

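View pics/gap2.png

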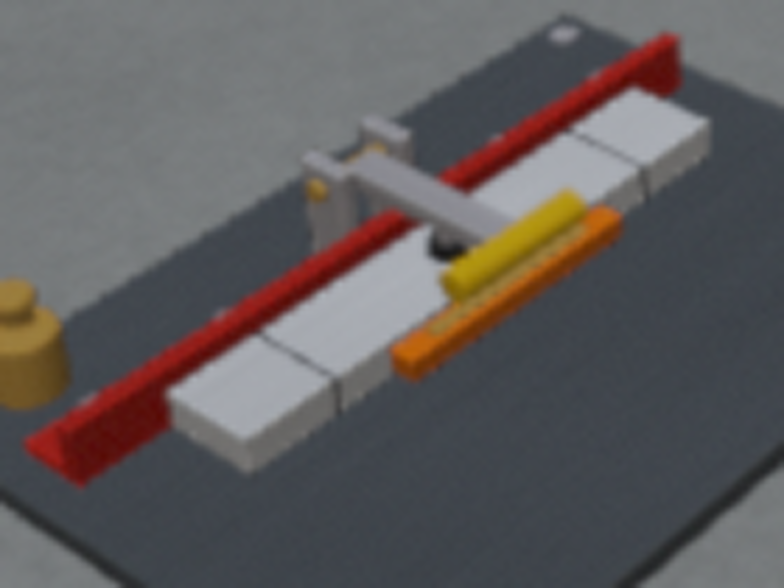

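The pictures show the bar flush along the rail, with the foot on the bar and the arm level. The bar line (43 to 44 mm at every station, read with the same small bias as the rail) hasn't changed since before the drop. Handing in.

```bash
python3 -c "
from h import *
f=bot.grab_frame('top')
from bar import jig
for n,z in(('weight',.04),('screwdriver',.01),('caliper',.005)):
    d=bot.silhouettes('top',n)
    print(n,[(round(x['conf'],2),np.round(x['box'])) for x in d[:1]])
print(bot.observe()['clock'],bot.job_done())"
```

```text
weight [(0.65, array([305., 194.,  93.,  42.]))]
screwdriver []
caliper [(0.69, array([302., 204., 147., 116.]))]
the job is handed in; nothing more can be done
18.4 None
```

The bar is flush against the rail with the hold-down resting on it. The job was handed in at about 18.4 s with the robot clear.

**What I did:** I pushed the silver bar with shut fingers about 85 mm either side of its middle, alternating left and right, with the fingers kept clear of the strip's ends. The last seating pushes read about 12 N on the right and 33 N peak on the left. I then pushed the handle from behind past upright, so the hold-down dropped on its own, and moved away.

**Last checks that agreed:**
- **Bar:** the top view put its rail-side edge at jig x of about 43–44 mm along the parts it could read. The side crop showed no gap, and the position was unchanged by the drop.
- **Hold-down:** its arm looked level with the foot on the bar. I judged this by eye, because the joint angle is not readable.
- **Limits on precision:** the 2 mm flush limit was judged from images good to about 2 mm, backed by the contact forces and the finger positions at the last push on each side, within 0.3 mm of each other.

**Check that failed:** the final network search for the bystanders gave no usable result. It missed the screwdriver and put the weight and caliper on the jig itself. The weight looks unmoved in the last pictures. The screwdriver and caliper were not re-measured, but the arm passed no lower than about 20 cm near the caliper and did not go near the screwdriver.

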